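# Start the jar cap on its thread and screw it home

## Task

Two white workshop jars with black winged caps stand on the bench. On one of them the cap only sits loosely on top of the thread, higher than the other: without lifting it off, turn this cap backwards (anticlockwise seen from above) until its thread drops into place with its pointer at the long rib on the jar's shoulder, then screw it down clockwise until it stops, fully home, with its pointer at the round pip, and let go.

Things in the scene. Friction and masses are not known exactly. Their poses are not given: they have to be found in the camera images.
- jar: The jar to be closed: white, 88 mm across, on a round wooden foot (104 mm across, 12 mm high) fixed to the bench. Origin: centre of the foot's underside (z = 0); +x points to a long black rib on its shoulder (z = 70 mm; neck rim z = 90 mm). Three-start thread, 24 mm per turn; the cap's three lugs lie on its level crests. Posts block it clockwise from the start; turning it back frees it.
- cap: Loose black cap, 60 g, 58 mm across. Origin: centre of its lower edge, 86 mm above the jar's origin at the start, 75 when home; z up. On its top disc (18.8 mm up) stands a grip bar, 44 mm along x, 12 wide, 24 high. +x points along the bar to the pointer. Turns easily; fingers 2 to 3 mm wider than the bar turn it (with up to 10 degrees of slack) and let it drop by its own weight.
- cap_tip (a point): Tip of the cap's pointer (a low grey nose at one end of the grip bar only): 29 mm from the cap's axis along its +x, 18.8 mm above its origin. At the start it stands 38 to 68 degrees clockwise (seen from above) of the jar's long rib.
- jar_open (a point): Point at shoulder height 29 mm from the jar's axis along its +x, towards the long rib. Turned back, the cap drops 8 mm once its pointer is anywhere from 14 degrees before to 18 degrees past this direction.
- jar_closed (a point): Point at shoulder height 29 mm from the jar's axis, towards a small round black pip on the shoulder, 82 degrees clockwise from the rib. Screwed clockwise from the drop, the cap sinks about 3 mm more and its pointer stops here against a post in the thread.
Things that resemble listed ones, but are neither listed nor needed, are in the scene too. What is shaped like the cap but brown is not meant.

How it is judged:
By the outcome, as a careful person would: the job done as asked, in the order asked, and still so for the second after the job is handed in, with the robot touching nothing.
It also fails if it takes over 45 s, if anything falls off the work surface, if the arm or the gripper's body presses on something with over 40 N, if the wrist force passes 120 N, or if a joint passes its speed limit or range.

## Robot

A 7-joint arm with a two-finger parallel gripper is mounted at the origin on a cart in front of the work surface, level with it; the furniture and walls round the work are solid. World frame = base frame: x ahead of the robot, y to its left, z up, the work surface at z = 0. Lengths are in m, angles in degrees, forces in N, time in s.
With the tool pointing down it reaches from about 0.425 to 0.875 m from the base axis. Payload 4.7 kg.
Tool frame: the origin (TCP) lies midway between the tips of the shut fingers; the grasp point (between the pads) lies 19 mm behind it; z points along the fingers, y is the line along which they close (so a half turn about z gives the same grasp; the last joint's range is limited). The gripper opens to 87 mm and grips with 3 to 60 N. Pads are 19 mm wide; open, the fingers measure 117 mm over their backs; the gripper's body (75 mm by 190 mm) begins 51 mm behind the grasp point.
Start: joints at [-66.171, 18.392, -4.016, 83.108, 1.295, 78.541, -3.26], TCP at [0.254, 0.598, 0.223] pointing down, gripper open.
Joint ranges: [-163.93, 163.93], [-17.29, 119.83], [-79.2, 71.16], [3.27, 140.29], [-89.18, 269.18], [5.43, 117.66], [-154.24, 154.24]. Speed limits (degrees/s): [147.25, 147.25, 180, 180, 180, 180, 180].

## Interface

Orientations are given as [roll, pitch, yaw] about the fixed x, y, z axes, in that order (R = Rz(yaw) Ry(pitch) Rx(roll)).
In Python, from cell import env gives the robot as it stands.
- The arm moves only by the tool step_arm, never from a script. Its argument "moves" is a list of rows, each an object with "dp": the shift along the tool's x, y, z in mm, a list of three; "dr": the turn, a rotation vector about the tool's x, y, z in rad, a list of three; "fingers": the closure, from 0 (fully open) to 1 (shut). In form: [{"dp": [dx, dy, dz], "dr": [ax, ay, az], "fingers": fingers}, ...]. A call has exactly 5 rows; each row shifts and turns the commanded pose from where the row before left it, along the tool's axes as they then stand; what a row does not reach is not made up. A row lasts 1/8 s, in which the tool goes at most 62.5 mm and 10.7 degrees, less where a joint would pass 70% of its speed; a pose out of reach is approached as far as the arm can. A call with a gripper value outside its range is refused whole. The fingers move at their own pace and stop on an object; "squeeze" is the grip in N (left out, the last holds). Time passes only in rows, so rows that do not move let the fingers close, or fill a call up. It gives the time, the measured TCP pose, the force, the opening and the grip force at its end, in the units of the state.
- env.get_obs(): the state, without advancing time (a new reading comes with each control period).
- env.read_camera(name): name is "scene" or "top"; returns the picture (480x640x3 uint8, red, green, blue); there is no depth.
- env.camera_model(name): a dict with "fx", "fy", "cx", "cy" (pixels), "R" (3x3) and "t" (3): a world point X has camera coordinates R X + t. Camera axes: x right, y down, z forward; pixel columns grow to the right and rows downward; lengths in m; the calibration is good to about 2 mm. A picture is of the moment at which its call begins. camera_model takes no time and is no camera call.
- env.sign_off(): hands the job in; it is judged then, once.
The state is a dict: "time_s": time; "qpos": joint angles; "joint_velocities": joint speeds; "effort": joint torques, N m; "tool_pos": TCP position; "tool_rot": TCP orientation; "force": force on the tool from outside, world axes, zero at the start; "wrist_torque": the same for the moment, N m; "grip_width": finger opening in m; "grasp_force": force on a finger pad.
Only numpy, scipy, OpenCV 4.12 (cv2) and the standard library are available. Lean on these libraries where they do the work, as an engineer would, in place of code of your own. Each camera call takes 0.05 s, during which the arm holds its last target. There are 200 camera calls.

## Working session

There is one attempt and no reset: what is moved stays moved. The work goes in short steps, Python scripts to look and compute and a tool call to move; the robot and the scene stay as the last step left them, time stands still between calls to the robot, and variables do not carry over. Pictures are saved under pics/ and viewed, at most 10 in all, crops included, and the job is handed in when it is done.

Besides the shell and the picture viewer there is one more tool, called after "Request:" as name([rows], argument=value, ...), one row to a line, values as JSON. step_arm: Moves the arm, as the interface text tells. Its arguments: {"type":"object","properties":{"moves":{"type":"array","items":{"type":"object","properties":{"dp":{"type":"array","items":{"type":"number"}},"dr":{"type":"array","items":{"type":"number"}},"fingers":{"type":"number"}}}},"squeeze":{"type":"number"}},"required":["moves"]}

```bash
mkdir -p pics
python3 - <<'E'
from cell import env
import cv2
for n in("scene","top"):
    cv2.imwrite(f"pics/{n}0.png",env.read_camera(n)[:,:,::-1]); m=env.camera_model(n); print(n,m)
o=env.get_obs(); print(o)
E
```

```text
scene {'fx': 528.3056921005091, 'fy': 528.3056921005091, 'cx': 318.03441890013744, 'cy': 239.71803013898565, 'R': array([[ 0.80071813, -0.59885623,  0.01488952],
       [-0.33081181, -0.46277008, -0.82243991],
       [ 0.49941368,  0.65361691, -0.56865711]]), 't': array([-0.5352828 ,  0.21967231,  0.94780369])}
top {'fx': 443.2720668693162, 'fy': 443.2720668693162, 'cx': 319.74742959442307, 'cy': 242.75586667054267, 'R': array([[ 0.00797758, -0.99988623, -0.01280175],
       [-0.98793426, -0.00590078, -0.15476139],
       [ 0.15466824,  0.01388191, -0.98786893]]), 't': array([-0.06037399,  0.62344358,  1.12187484])}
{'time_s': 0.1, 'qpos': array([-66.17089195,  18.43495514,  -4.01528489,  83.16649535,
         1.29595264,  78.54288585,  -3.26016809]), 'joint_velocities': array([-0.06897148, -0.12159815, -0.00246506, -0.15712576, -0.0536841 ,
       -0.01644425,  0.03815182]), 'effort': array([ 9.86875375e-05, -4.92572200e+01, -4.05531870e-01, -3.13398993e+01,
       -6.40429440e-02,  3.93975258e-02,  7.12976907e-05]), 'tool_pos': array([0.2540568 , 0.59775407, 0.22158167]), 'tool_rot': array([-1.79900949e+02,  6.51079900e-03,  1.56980249e+02]), 'force': array([ 0.03384712,  0.14461952, -0.03132614]), 'wrist_torque': array([ 0.04422009, -0.06438591, -0.01661258]), 'grasp_force': 0.0, 'grip_width': 0.08699161307618691}
```

View pics/scene0.png

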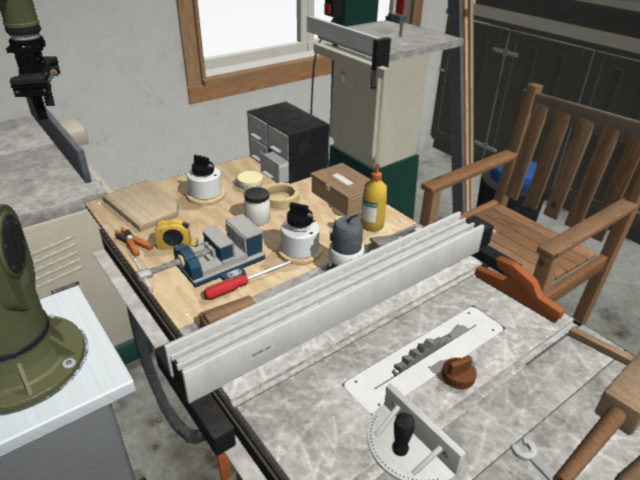

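View pics/top0.png

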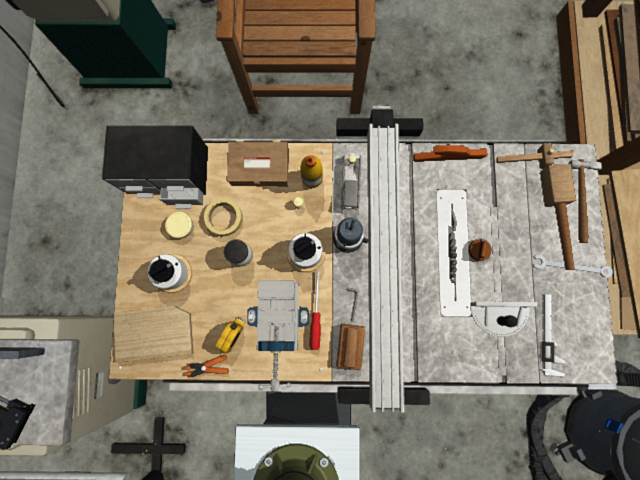

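Candidates for the loose-capped jar:
- Winged jar A: scene (204,178), top (168,272).
- Winged jar B: scene (300,235), top (306,250).
- Not meant: dark-lidded jar at scene (257,205), grey-topped jar at (347,235), brown cap at (459,372).

I'll check A and B in one close crop.

Run:
```python
import cv2,numpy as np
s=cv2.imread("pics/scene0.png");t=cv2.imread("pics/top0.png")
def c(im,u,v,r=30): return cv2.resize(im[v-r:v+r,u-r:u+r],(400,300) if 0 else (300,300),interpolation=cv2.INTER_CUBIC)
cv2.imwrite("pics/crop0.png",np.vstack([np.hstack([c(s,204,178),c(s,300,233)]),np.hstack([c(t,168,272),c(t,306,250)])]))
```

```text
(no output)
```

View pics/crop0.png

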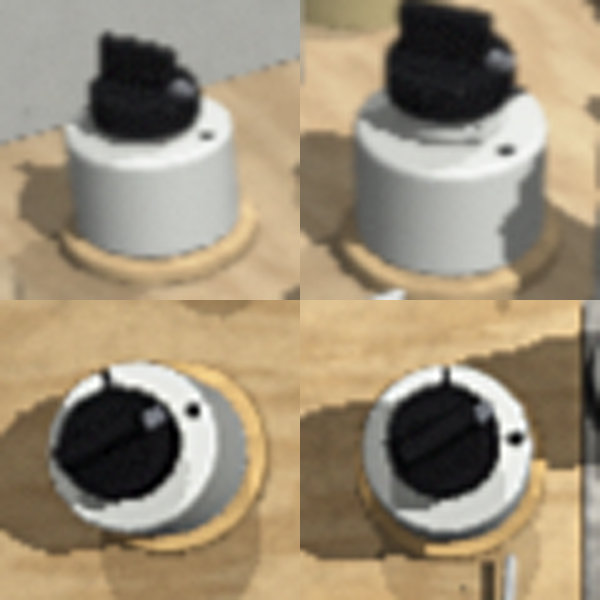

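Jar B (scene (300,235), top (306,250)) shows white neck below its cap, so it's the loose one. Next I'll measure both jars from the two views.

```bash
cat > h.py <<'E'
import numpy as np,cv2
from cell import env
M={n:env.camera_model(n) for n in("scene","top")}
def ray(n,uv):
    m=M[n];d=m["R"].T@np.array([(uv[0]-m["cx"])/m["fx"],(uv[1]-m["cy"])/m["fy"],1]);return -m["R"].T@m["t"],d/np.linalg.norm(d)
def plane(n,uv,z):
    c,d=ray(n,uv);return c+d*(z-c[2])/d[2]
def tri(a,b):
    A=np.zeros((3,3));y=np.zeros(3);L=[ray("scene",a),ray("top",b)]
    for c,d in L:
        P=np.eye(3)-np.outer(d,d);A+=P;y+=P@c
    x=np.linalg.solve(A,y);return x,[round(1e3*np.linalg.norm((np.eye(3)-np.outer(d,d))@(x-c)),1) for c,d in L]
def proj(n,X):
    m=M[n];p=m["R"]@X+m["t"];return p[:2]/p[2]*[m["fx"],m["fy"]]+[m["cx"],m["cy"]]
E
python3 - <<'E'
from h import *
np.set_printoptions(precision=4,suppress=True)
I={n:cv2.imread(f"pics/{n}0.png") for n in M}
def blobs(n,u,v,r=30):
    im=I[n][v-r:v+r,u-r:u+r]; g=cv2.cvtColor(im,cv2.COLOR_BGR2GRAY);hs=cv2.cvtColor(im,cv2.COLOR_BGR2HSV)
    for nm,mk in(("dark",(g<70)),("grey",(g>75)&(g<170)&(hs[...,1]<45)),("white",(g>150)&(hs[...,1]<40))):
        k,l,s,c=cv2.connectedComponentsWithStats(mk.astype(np.uint8))
        for i in range(1,k):
            if s[i,4]>=4: print(n,nm,s[i,4],"c",(c[i]+[u-r,v-r]).round(1),"box",s[i,:4]+[u-r,v-r,0,0])
for a in(("scene",204,178),("top",168,272),("scene",300,233),("top",306,250)): blobs(*a)
# crop-read pixels: pointer, pip
f=lambda x,y,ox,oy:(ox+x/5-.4,oy+y/5-.4)
print("A ptr",tri(f(181,88,174,148),f(153,117,138,242)),"pip",tri(f(207,135,174,148),f(193,110,138,242)))
print("B ptr",tri(f(200,60,270,203),f(185,111,276,220)),"pip",tri(f(206,150,270,203),f(215,138,276,220)))
print("B rib",plane("top",f(146,77,276,220),.07))
print("grey jar top",tri((347,215),(349,233)))
E
```

```text
scene dark 334 c [201.3 166.2] box [192 155  22  21]
scene grey 614 c [196.9 160.3] box [174 148  58  29]
scene grey 190 c [193.8 188.6] box [187 176  20  24]
scene white 1589 c [202.4 168.2] box [174 148  60  51]
top dark 423 c [161.  270.6] box [148 257  26  25]
top dark 7 c [169.7 287.9] box [167 287   6   3]
top dark 12 c [160.7 289.3] box [158 288   7   3]
top grey 25 c [151.5 264.2] box [148 257  11  15]
top grey 6 c [164.5 259.3] box [162 259   6   2]
top grey 233 c [173.6 276.8] box [148 258  39  31]
top grey 16 c [168.9 264.2] box [167 261   6   6]
top grey 6 c [176.  263.7] box [175 262   3   4]
top grey 8 c [169.2 278.9] box [166 276   7   6]
top white 367 c [171.9 271.1] box [153 254  34  34]
top white 23 c [154.3 259.5] box [151 257   8   7]
scene dark 484 c [298.6 215.7] box [287 203  26  25]
scene grey 17 c [310.1 214.4] box [308 213   5   4]
scene grey 428 c [289.6 240. ] box [281 221  34  37]
scene grey 6 c [311.  232.5] box [310 232   3   2]
scene grey 124 c [314.4 245.1] box [309 233  10  23]
scene grey 14 c [329.  255.5] box [329 249   1  14]
scene grey 4 c [305.5
[... 911 characters left out ...]
ox [333 220   3   6]
top white 44 c [298.  236.3] box [292 233  13   8]
top white 274 c [312.6 252. ] box [295 233  28  33]
top white 29 c [334.1 259.5] box [333 253   3  13]
top white 22 c [334.4 271.6] box [333 267   3  11]
top white 18 c [317.5 275. ] box [317 271   2   9]
A ptr (array([0.5566, 0.3247, 0.0976]), [np.float64(0.6), np.float64(0.6)]) pip (array([0.5629, 0.313 , 0.0732]), [np.float64(0.6), np.float64(0.6)])
B ptr (array([ 0.6158, -0.0384,  0.1087]), [np.float64(1.1), np.float64(1.1)]) pip (array([ 0.608 , -0.0532,  0.0718]), [np.float64(0.6), np.float64(0.6)])
B rib [ 0.6406 -0.0173  0.07  ]
grey jar top (array([ 0.637 , -0.1309,  0.146 ]), [np.float64(4.9), np.float64(4.9)])
```

```bash
cat >> h.py <<'E'
from scipy.optimize import least_squares
def circ(P):
    f=lambda p:np.hypot(P[:,0]-p[0],P[:,1]-p[1])-p[2]
    r=least_squares(f,[*P.mean(0),.04],loss="soft_l1",f_scale=.001);return r.x,np.median(abs(f(r.x)))
def edges(g,u,v,lo,hi,n=72):
    out=[]
    for a in np.arange(n)*2*np.pi/n:
        s=np.arange(lo,hi,.25);x=u+s*np.cos(a);y=v+s*np.sin(a)
        w=cv2.remap(g,x[None].astype(np.float32),y[None].astype(np.float32),cv2.INTER_LINEAR)[0].astype(float)
        d=np.gradient(cv2.GaussianBlur(w[None],(9,1),0)[0]);k=np.argmax(d);out.append((x[k],y[k],d[k]))
    return np.array(out)
E
python3 - <<'E'
from h import *
np.set_printoptions(precision=4,suppress=True)
im=cv2.imread("pics/top0.png");g=cv2.cvtColor(im,cv2.COLOR_BGR2GRAY);S=cv2.cvtColor(im,cv2.COLOR_BGR2HSV)[...,1]
for nm,ch,lo,hi,z in(("shoulder",S,14,20,.068),("cap",g,8.5,14,.103)):
    E=edges(ch,305,249 if ch is S else 247.6,lo,hi);E=E[E[:,2]>np.percentile(E[:,2],25)]
    P=np.array([plane("top",e[:2],z)[:2] for e in E]);print(nm,circ(P))
print("cam",ray("top",(0,0))[0])
E
```

```text
shoulder (array([ 0.6018, -0.0186,  0.0452]), np.float64(0.0006100403245896356))
cap (array([ 0.6023, -0.0175,  0.0294]), np.float64(0.0003570437452799953))
cam [ 0.4429 -0.0723  1.204 ]
```

Jar B's pointer is at z = 109 mm and jar A's at 98 mm, so B is the loose one. Its axis is at (0.602, -0.018). Directions: rib about +1.5°, pip about -80.5°, pointer about -57°. I'll turn the tool to yaw 123° and move over the cap.

Request:
step_arm([
  {"dp": [0, 0, 0], "dr": [0, 0, 0.148], "fingers": 0.5},
  {"dp": [0, 0, 0], "dr": [0, 0, 0.148], "fingers": 0.5},
  {"dp": [0, 0, 0], "dr": [0, 0, 0.148], "fingers": 0.5},
  {"dp": [0, 0, 0], "dr": [0, 0, 0.148], "fingers": 0.5},
  {"dp": [0, 0, 0], "dr": [0, 0, 0], "fingers": 0.5},
])

```text
time_s: 0.72
tool_pos: [0.2541, 0.598, 0.222]
tool_rot: [-180.0, 0.0, 123.2]
force: [-0.2, 0.1, 0.9]
grip_width: 0.0476
grasp_force: 0.0
```

Request:
step_arm([
  {"dp": [-40, -2, 0], "dr": [0, 0, 0], "fingers": 0.5},
  {"dp": [-55, -4, 0], "dr": [0, 0, 0], "fingers": 0.5},
  {"dp": [-55, -4, 0], "dr": [0, 0, 0], "fingers": 0.5},
  {"dp": [-55, -4, 0], "dr": [0, 0, 0], "fingers": 0.5},
  {"dp": [-55, -4, 0], "dr": [0, 0, 0], "fingers": 0.5},
])

```text
time_s: 1.35
tool_pos: [0.3816, 0.3687, 0.2225]
tool_rot: [180.0, 0.0, 123.2]
force: [1.1, 0.5, 0.2]
grip_width: 0.0435
grasp_force: 0.0
```

Request:
step_arm([
  {"dp": [-55, -4, 0], "dr": [0, 0, 0], "fingers": 0.5},
  {"dp": [-55, -4, 0], "dr": [0, 0, 0], "fingers": 0.5},
  {"dp": [-55, -4, 0], "dr": [0, 0, 0], "fingers": 0.5},
  {"dp": [-55, -4, 0], "dr": [0, 0, 0], "fingers": 0.5},
  {"dp": [-55, -4, 0], "dr": [0, 0, 0], "fingers": 0.5},
])

```text
time_s: 1.98
tool_pos: [0.5148, 0.1275, 0.2226]
tool_rot: [180.0, -0.0, 123.3]
force: [1.1, -0.3, 0.9]
grip_width: 0.0433
grasp_force: 0.0
```

Request:
step_arm([
  {"dp": [-50, -2, 0], "dr": [0, 0, 0], "fingers": 0.5},
  {"dp": [-50, -2, 0], "dr": [0, 0, 0], "fingers": 0.5},
  {"dp": [-50, -2, 0], "dr": [0, 0, 0], "fingers": 0.5},
  {"dp": [-19.5, -0.7, 0], "dr": [0, 0, 0], "fingers": 0.5},
  {"dp": [0, 0, 40], "dr": [0, 0, 0], "fingers": 0.5},
])

```text
time_s: 2.6
tool_pos: [0.604, -0.0196, 0.1849]
tool_rot: [179.7, 0.3, 123.0]
force: [0.3, -1.1, -0.5]
grip_width: 0.0434
grasp_force: 0.0
```

Request:
step_arm([
  {"dp": [0, 0, 20], "dr": [0, 0, 0], "fingers": 0.5},
  {"dp": [0, 0, 0], "dr": [0, 0, 0], "fingers": 0.5},
  {"dp": [0, 0, 0], "dr": [0, 0, 0], "fingers": 0.5},
  {"dp": [0, 0, 0], "dr": [0, 0, 0], "fingers": 0.5},
  {"dp": [0, 0, 0], "dr": [0, 0, 0], "fingers": 0.5},
])

```text
time_s: 3.22
tool_pos: [0.6016, -0.0164, 0.1635]
tool_rot: [179.9, 0.0, 123.1]
force: [0.8, -0.5, -0.2]
grip_width: 0.0435
grasp_force: 0.0
```

Run:
```python
from h import *
im=env.read_camera("scene")[:,:,::-1];t=env.read_camera("top")[:,:,::-1]
cv2.imwrite("pics/c1.png",np.hstack([cv2.resize(im[160:280,240:360],(400,400),interpolation=2),cv2.resize(t[190:310,246:366],(400,400),interpolation=2)]))
o=env.get_obs();print(o["tool_pos"],o["tool_rot"],o["qpos"].round(1),o["force"])
```

```text
[ 0.60136199 -0.01649418  0.16313819] [1.79946424e+02 1.85506433e-02 1.23074650e+02] [-26.5  15.6  30.4  95.9  -8.3  70.6  38.8] [-0.06065825 -0.25114096 -0.29927906]
```

View pics/c1.png

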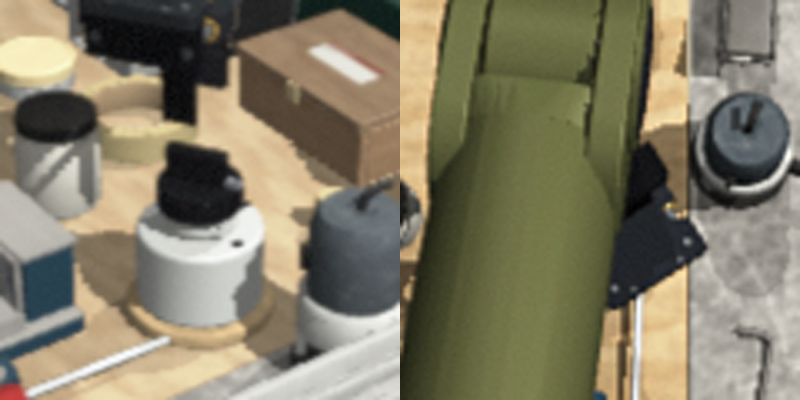

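The crop shows the open fingers above the cap, with the near finger at crop (180,95). The cap at (200,185) is still high, and the tool clears the grey-topped jar. I'll descend over the bar and close to about 14.5 mm.

Request:
step_arm([
  {"dp": [-1.4, 0, 20], "dr": [0, 0, 0], "fingers": 0.5},
  {"dp": [0, 0, 20], "dr": [0, 0, 0], "fingers": 0.5},
  {"dp": [0, 0, 11], "dr": [0, 0, 0], "fingers": 0.5},
  {"dp": [0, 0, 0], "dr": [0, 0, 0], "fingers": 0.6},
  {"dp": [0, 0, 0], "dr": [0, 0, 0], "fingers": 0.7},
], squeeze=3)

```text
time_s: 3.95
tool_pos: [0.6022, -0.0178, 0.1119]
tool_rot: [180.0, 0.0, 123.1]
force: [-0.2, 0.2, 0.3]
grip_width: 0.0318
grasp_force: 0.0
```

Request:
step_arm([
  {"dp": [0, 0, 0], "dr": [0, 0, 0], "fingers": 0.76},
  {"dp": [0, 0, 0], "dr": [0, 0, 0], "fingers": 0.8},
  {"dp": [0, 0, 0], "dr": [0, 0, 0], "fingers": 0.835},
  {"dp": [0, 0, 0], "dr": [0, 0, 0], "fingers": 0.835},
  {"dp": [0, 0, 0], "dr": [0, 0, 0], "fingers": 0.835},
])

```text
time_s: 4.58
tool_pos: [0.6018, -0.0178, 0.1116]
tool_rot: [180.0, -0.0, 123.1]
force: [-0.0, -0.3, 0.4]
grip_width: 0.0144
grasp_force: 0.0
```

Request:
step_arm([
  {"dp": [0, 0, 0], "dr": [0, 0, -0.1], "fingers": 0.835},
  {"dp": [0, 0, 0], "dr": [0, 0, -0.1], "fingers": 0.835},
  {"dp": [0, 0, 0], "dr": [0, 0, -0.1], "fingers": 0.835},
  {"dp": [0, 0, 0], "dr": [0, 0, -0.1], "fingers": 0.835},
  {"dp": [0, 0, 0], "dr": [0, 0, -0.1], "fingers": 0.835},
])

```text
time_s: 5.2
tool_pos: [0.6022, -0.0178, 0.1117]
tool_rot: [180.0, 0.0, 151.9]
force: [1.0, -0.0, -0.8]
grip_width: 0.0146
grasp_force: 0.8
```

Request:
step_arm([
  {"dp": [0, 0, 0], "dr": [0, 0, -0.1], "fingers": 0.835},
  {"dp": [0, 0, 0], "dr": [0, 0, -0.1], "fingers": 0.835},
  {"dp": [0, 0, 0], "dr": [0, 0, -0.1], "fingers": 0.835},
  {"dp": [0, 0, 0], "dr": [0, 0, -0.1], "fingers": 0.835},
  {"dp": [0, 0, 0], "dr": [0, 0, -0.1], "fingers": 0.835},
])

```text
time_s: 5.82
tool_pos: [0.6019, -0.0177, 0.1116]
tool_rot: [180.0, 0.0, -179.5]
force: [0.6, 1.2, -0.2]
grip_width: 0.0144
grasp_force: 0.5
```

Request:
step_arm([
  {"dp": [0, 0, 0], "dr": [0, 0, -0.08], "fingers": 0.835},
  {"dp": [0, 0, 0], "dr": [0, 0, -0.05], "fingers": 0.835},
  {"dp": [0, 0, 0], "dr": [0, 0, 0], "fingers": 0.835},
  {"dp": [0, 0, 0], "dr": [0, 0, 0], "fingers": 0.835},
  {"dp": [0, 0, 0], "dr": [0, 0, 0], "fingers": 0.835},
])

```text
time_s: 6.45
tool_pos: [0.6019, -0.0178, 0.1116]
tool_rot: [-180.0, 0.0, -172.2]
force: [0.3, -0.4, -0.7]
grip_width: 0.0143
grasp_force: 0.1
```

Run:
```python
from h import *
im=env.read_camera("scene")[:,:,::-1];t=cv2.imread("pics/scene0.png")
cv2.imwrite("pics/c2.png",np.hstack([cv2.resize(i[190:270,260:340],(400,400),interpolation=2) for i in(t,im)]))
o=env.get_obs();print(o["tool_pos"],o["tool_rot"],o["qpos"].round(1),o["force"],o["wrist_torque"],o["grip_width"])
```

```text
[ 0.60186665 -0.01778458  0.11156911] [-1.79997476e+02  3.05363375e-03 -1.72215012e+02] [-17.8  17.4  20.1  98.7  -6.5  65.  102.1] [ 1.30780241 -0.30627975 -1.153331  ] [-0.03648458 -0.07506025  0.00908831] 0.01438194935888925
```

View pics/c2.png

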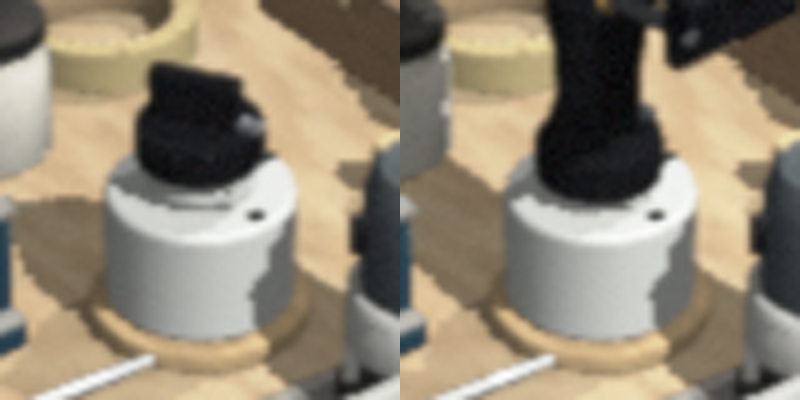

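The crop shows the lower edge going from row 185 to 203 (about 3.6 px, or 8 mm), the neck gap closed, and the pointer at (650,112) towards the rib: the cap has dropped. I'll lower the fingers 8 mm and screw clockwise.

Request:
step_arm([
  {"dp": [0, 0, 4], "dr": [0, 0, 0], "fingers": 0.835},
  {"dp": [0, 0, 4], "dr": [0, 0, 0], "fingers": 0.835},
  {"dp": [0, 0, 0], "dr": [0, 0, 0.1], "fingers": 0.835},
  {"dp": [0, 0, 0], "dr": [0, 0, 0.1], "fingers": 0.835},
  {"dp": [0, 0, 0], "dr": [0, 0, 0.1], "fingers": 0.835},
])

```text
time_s: 7.12
tool_pos: [0.6016, -0.0177, 0.1031]
tool_rot: [-180.0, -0.0, 170.4]
force: [-0.0, 0.2, 0.0]
grip_width: 0.0147
grasp_force: 0.3
```

Request:
step_arm([
  {"dp": [0, 0, 0], "dr": [0, 0, 0.1], "fingers": 0.835},
  {"dp": [0, 0, 0], "dr": [0, 0, 0.1], "fingers": 0.835},
  {"dp": [0, 0, 0], "dr": [0, 0, 0.1], "fingers": 0.835},
  {"dp": [0, 0, 0], "dr": [0, 0, 0.1], "fingers": 0.835},
  {"dp": [0, 0, 0], "dr": [0, 0, 0.1], "fingers": 0.835},
])

```text
time_s: 7.75
tool_pos: [0.6016, -0.0175, 0.103]
tool_rot: [-180.0, -0.0, 141.8]
force: [0.2, 0.4, -0.4]
grip_width: 0.0143
grasp_force: 0.2
```

Request:
step_arm([
  {"dp": [0, 0, 0], "dr": [0, 0, 0.1], "fingers": 0.835},
  {"dp": [0, 0, 0], "dr": [0, 0, 0.1], "fingers": 0.835},
  {"dp": [0, 0, 0], "dr": [0, 0, 0.1], "fingers": 0.835},
  {"dp": [0, 0, 0], "dr": [0, 0, 0.1], "fingers": 0.835},
  {"dp": [0, 0, 0], "dr": [0, 0, 0.1], "fingers": 0.835},
])

```text
time_s: 8.38
tool_pos: [0.6016, -0.0175, 0.1031]
tool_rot: [-180.0, -0.0, 113.1]
force: [0.1, 0.8, -0.9]
grip_width: 0.0144
grasp_force: 0.5
```

Request:
step_arm([
  {"dp": [0, 0, 0], "dr": [0, 0, 0.1], "fingers": 0.835},
  {"dp": [0, 0, 0], "dr": [0, 0, 0.1], "fingers": 0.835},
  {"dp": [0, 0, 0], "dr": [0, 0, 0.05], "fingers": 0.835},
  {"dp": [0, 0, 0], "dr": [0, 0, 0], "fingers": 0.835},
  {"dp": [0, 0, 0], "dr": [0, 0, 0], "fingers": 0.835},
])

```text
time_s: 9.0
tool_pos: [0.6019, -0.0172, 0.1033]
tool_rot: [180.0, -0.0, 99.1]
force: [1.7, 1.4, -0.2]
grip_width: 0.014
grasp_force: 1.1
```

Run:
```python
from h import *
im=env.read_camera("scene")[:,:,::-1];cv2.imwrite("pics/s3.png",im)
o=env.get_obs();print(o["tool_pos"],o["tool_rot"],o["force"],o["wrist_torque"],o["grip_width"],o["grasp_force"])
```

```text
[ 0.60190636 -0.01733552  0.10342719] [ 1.79991166e+02 -2.30834440e-02  9.90520833e+01] [ 0.90644321  1.99156929 -1.39037546] [ 0.18612614 -0.21081324  0.02939046] 0.014765168092924547 1.1212707528466126
```

Request:
step_arm([
  {"dp": [0, 0, 0], "dr": [0, 0, 0.06], "fingers": 0.835},
  {"dp": [0, 0, 0], "dr": [0, 0, 0.05], "fingers": 0.835},
  {"dp": [0, 0, 0], "dr": [0, 0, 0], "fingers": 0.835},
  {"dp": [0, 0, 0], "dr": [0, 0, 0], "fingers": 0.835},
  {"dp": [0, 0, 0], "dr": [0, 0, 0], "fingers": 0.835},
])

```text
time_s: 9.68
tool_pos: [0.602, -0.0173, 0.1035]
tool_rot: [180.0, -0.0, 92.7]
force: [2.8, 2.2, -3.1]
grip_width: 0.0144
grasp_force: 3.2
```

Run:
```python
from h import *
im=env.read_camera("scene")[:,:,::-1];t=cv2.imread("pics/s3.png")
cv2.imwrite("pics/c4.png",np.hstack([cv2.resize(i[190:270,260:340],(400,400),interpolation=2) for i in(t,im)]))
o=env.get_obs();print(o["tool_pos"],o["tool_rot"],o["force"],o["wrist_torque"],o["grip_width"],o["grasp_force"])
```

```text
[ 0.60205711 -0.01727108  0.10347099] [ 1.79971936e+02 -3.12520981e-02  9.27353306e+01] [ 2.31815815  2.82513411 -4.30909394] [ 0.59282152 -0.65544807  0.03794632] 0.014651423961541121 3.165332227363251
```

View pics/c4.png

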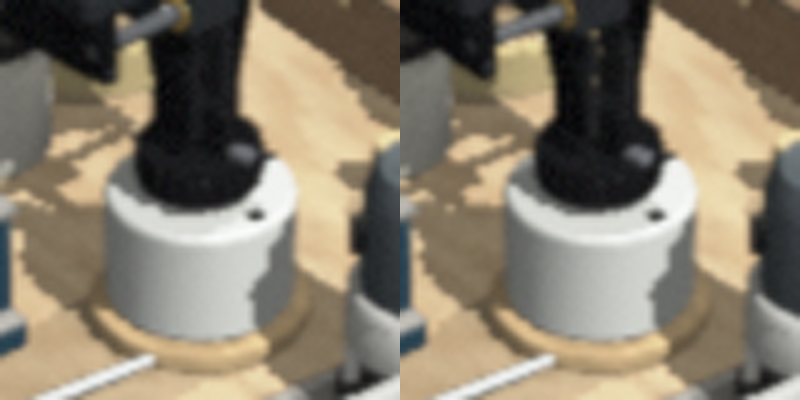

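```bash
cat > ptr.py <<'E'
from h import *
c=np.array([.602,-.018]);im=env.read_camera("scene")[:,:,::-1]
r=im[205:235,290:325];g=cv2.cvtColor(r,cv2.COLOR_BGR2GRAY)
for th in(70,85):
    k,l,s,ce=cv2.connectedComponentsWithStats(((g>th)&(g<185)&(cv2.cvtColor(r,cv2.COLOR_BGR2HSV)[...,1]<60)).astype(np.uint8))
    for i in range(1,k):
        if 4<s[i,4]<60:
            uv=ce[i]+[290,205]
            for z in(.0975,.1005):
                P=plane("scene",uv,z)[:2]-c;print(th,uv.round(1),s[i,4],z,"r",np.hypot(*P).round(4),"ang",np.degrees(np.arctan2(P[1],P[0])).round(1))
print("expected home px",[proj("scene",np.array([*(c+.0246*np.array([np.cos(a),np.sin(a)])),.0975])).round(1) for a in np.radians([-80.5,-70,-60])])
E
python3 ptr.py
```

```text
70 [307.7 220.4] 16 0.0975 r 0.0233 ang -75.6
70 [307.7 220.4] 16 0.1005 r 0.0265 ang -83.5
70 [303.1 228.9] 43 0.0975 r 0.0497 ang -116.6
70 [303.1 228.9] 43 0.1005 r 0.0542 ang -117.3
70 [310.5 232.5] 8 0.0975 r 0.0674 ang -105.1
70 [310.5 232.5] 8 0.1005 r 0.0715 ang -106.4
85 [307.8 220.6] 10 0.0975 r 0.024 ang -76.9
85 [307.8 220.6] 10 0.1005 r 0.0274 ang -84.4
85 [302.7 229.2] 34 0.0975 r 0.0508 ang -117.7
85 [302.7 229.2] 34 0.1005 r 0.0553 ang -118.4
85 [310.4 232.4] 7 0.0975 r 0.067 ang -105.1
85 [310.4 232.4] 7 0.1005 r 0.0712 ang -106.4
expected home px [array([307.5, 221. ]), array([308.8, 220.1]), array([309.7, 219.2])]
```

Pointer at about (307.7,220.5), close to the predicted home pixel (307.5,221.0), and it no longer moves when pushed. I'll relax the fingers so that the cap can settle, then nudge clockwise once more.

Request:
step_arm([
  {"dp": [0, 0, 0], "dr": [0, 0, -0.05], "fingers": 0.8},
  {"dp": [0, 0, 0], "dr": [0, 0, -0.05], "fingers": 0.8},
  {"dp": [0, 0, 0], "dr": [0, 0, 0], "fingers": 0.835},
  {"dp": [0, 0, 0], "dr": [0, 0, 0.05], "fingers": 0.835},
  {"dp": [0, 0, 0], "dr": [0, 0, 0.03], "fingers": 0.835},
])

```text
time_s: 10.4
tool_pos: [0.6024, -0.0185, 0.1041]
tool_rot: [179.9, 0.0, 93.7]
force: [2.3, -0.2, 0.4]
grip_width: 0.0144
grasp_force: 1.1
```

Request:
step_arm([
  {"dp": [0, 0, 0], "dr": [0, 0, 0.02], "fingers": 0.835},
  {"dp": [0, 0, 0], "dr": [0, 0, 0.02], "fingers": 0.835},
  {"dp": [0, 0, 0], "dr": [0, 0, 0], "fingers": 0.835},
  {"dp": [0, 0, 0], "dr": [0, 0, 0], "fingers": 0.835},
  {"dp": [0, 0, 0], "dr": [0, 0, 0], "fingers": 0.835},
])

```text
time_s: 11.02
tool_pos: [0.6024, -0.0181, 0.104]
tool_rot: [179.9, 0.0, 91.5]
force: [2.6, -2.1, 2.0]
grip_width: 0.015
grasp_force: 3.0
```

```bash
python3 ptr.py | head -2; python3 -c "
from cell import env
o=env.get_obs();print(o['tool_pos'],o['tool_rot'],o['force'],o['wrist_torque'],o['grip_width'],o['grasp_force'])"
```

```text
70 [307.6 220.5] 17 0.0975 r 0.0234 ang -76.5
70 [307.6 220.5] 17 0.1005 r 0.0267 ang -84.2
[ 0.60243502 -0.01815121  0.10400883] [1.79922065e+02 2.44449762e-02 9.15398944e+01] [ 3.36491561 -1.5622268   2.87058118] [-0.53368643 -0.78455383  0.04841136] 0.01464325635146324 3.011214245343581
```

The cap is against its stop: the pointer stays put while the pad force rises. I'll unload, open, rise and back off so the view is clear.

Request:
step_arm([
  {"dp": [0, 0, 0], "dr": [0, 0, -0.05], "fingers": 0.8},
  {"dp": [0, 0, 0], "dr": [0, 0, 0], "fingers": 0.7},
  {"dp": [0, 0, 0], "dr": [0, 0, 0], "fingers": 0.5},
  {"dp": [0, 0, 0], "dr": [0, 0, 0], "fingers": 0.5},
  {"dp": [0, 0, -15], "dr": [0, 0, 0], "fingers": 0.5},
])

```text
time_s: 11.7
tool_pos: [0.6006, -0.0176, 0.1178]
tool_rot: [-179.8, -0.0, 94.4]
force: [-0.3, 0.3, 1.2]
grip_width: 0.0422
grasp_force: 0.0
```

Request:
step_arm([
  {"dp": [0, 0, -40], "dr": [0, 0, 0], "fingers": 0.5},
  {"dp": [0, 0, -50], "dr": [0, 0, 0], "fingers": 0.5},
  {"dp": [50, 0, 0], "dr": [0, 0, 0], "fingers": 0.5},
  {"dp": [50, 0, 0], "dr": [0, 0, 0], "fingers": 0.5},
  {"dp": [50, 0, 0], "dr": [0, 0, 0], "fingers": 0.5},
])

```text
time_s: 12.32
tool_pos: [0.5904, 0.1332, 0.2102]
tool_rot: [179.9, -0.1, 94.4]
force: [0.8, -0.9, -1.2]
grip_width: 0.0437
grasp_force: 0.0
```

Request:
step_arm([
  {"dp": [50, 0, 0], "dr": [0, 0, 0], "fingers": 0.5},
  {"dp": [30, 0, 0], "dr": [0, 0, 0], "fingers": 0.5},
  {"dp": [0, 0, 0], "dr": [0, 0, 0], "fingers": 0.5},
  {"dp": [0, 0, 0], "dr": [0, 0, 0], "fingers": 0.5},
  {"dp": [0, 0, 0], "dr": [0, 0, 0], "fingers": 0.5},
])

```text
time_s: 12.95
tool_pos: [0.5847, 0.2094, 0.2091]
tool_rot: [180.0, 0.0, 94.2]
force: [0.3, 0.4, 0.2]
grip_width: 0.0437
grasp_force: 0.0
```

```bash
python3 ptr.py|head -4
python3 - <<'E'
from h import *
s=env.read_camera("scene")[:,:,::-1];t=env.read_camera("top")[:,:,::-1]
cv2.imwrite("pics/s5.png",s);cv2.imwrite("pics/t5.png",t)
cv2.imwrite("pics/c5.png",np.hstack([cv2.resize(s[200:260,270:330],(400,400),interpolation=2),cv2.resize(t[220:280,276:336],(400,400),interpolation=2)]))
print(env.get_obs()["force"],env.get_obs()["tool_pos"])
E
```

```text
70 [307.6 220.5] 17 0.0975 r 0.0234 ang -76.5
70 [307.6 220.5] 17 0.1005 r 0.0267 ang -84.2
70 [303.2 228.7] 43 0.0975 r 0.0492 ang -116.2
70 [303.2 228.7] 43 0.1005 r 0.0537 ang -117.0
[-0.02894726 -0.35996264 -0.09632483] [0.58446958 0.21034436 0.20883091]
```

View pics/c5.png

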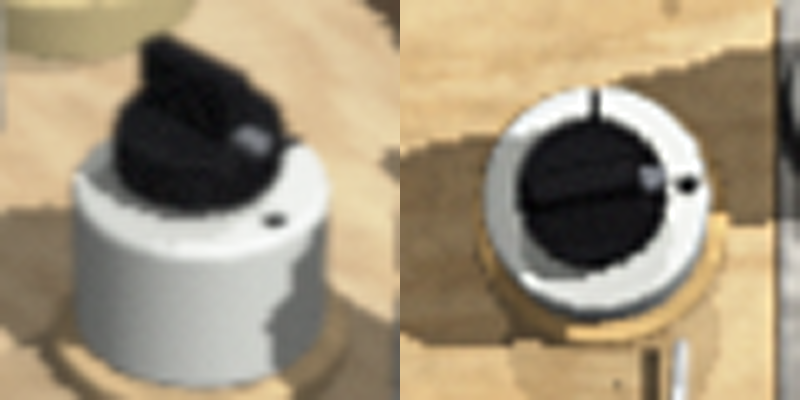

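The pointer (top crop (651,177)) lies on the line from the axis to the pip (686,183), and the rib is at (595,103). I'll check the height by triangulation.

Run:
```python
from h import *
k=60/400
a=(307.6,220.5);b=(276+251*k-.4,220+177*k-.4);p=(276+286*k-.4,220+183*k-.4)
x,e=tri(a,b);print(x,e)
c=np.array([.602,-.018])
for P in(x[:2],plane("top",p,.07)[:2]): d=P-c;print(np.degrees(np.arctan2(d[1],d[0])))
```

```text
[ 0.60748594 -0.04042599  0.09720578] [np.float64(0.1), np.float64(0.1)]
-76.25401894551743
-78.4829812909441
```

```bash
python3 -c "
from cell import env
print(env.sign_off())"
```

```text
the job is handed in; nothing more can be done
None
```

The loose cap was turned back until it dropped, then screwed clockwise to its stop: it sank about 11 mm in all, its pointer is within about 2° of the pip, and the cap was released before I handed the job in at about 13 s.

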